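# Tighten the screen clamp to its first click

### The job

Tighten the clamp that holds the printing screen: turn its black bar knob clockwise, seen from above, until its slip clutch clicks for the first time, then stop there and let go, without going on to a second click. Leave the knob of the empty clamp as it is and do not shift the screen.

Things in the scene. Friction and masses are not known exactly. Their poses are not given: they have to be found in the camera images.
- knob_grip (a point): Centre of the black bar knob on the clamp that holds the screen: on its vertical turning axis, 99 mm above the table. The bar is 64 mm long (this frame's x), 16 mm wide (y) and 36 mm tall (18 mm above and below this point), with a pale pointer line on its +x half. Turning clockwise takes 0.1 Nm while the screw runs down and about 0.3 Nm at the click: grip firmly, 25 N or more.
- clamp: The aluminium clamp that holds the screen, fixed to the table. Origin: on the table, under the knob's axis. Its arm, 50 mm wide, top 66 mm high, runs from its post (towards its -x) to 33 mm past the axis. Above the arm is the screw spindle's flange, a disc 84 mm across with its top 74 mm above the table, with three dark rim notches that the pointer passes.
- spindle (a joint): How far the screw has run down, rad, clockwise from above (at 0 the bar lies along the clamp's arm, pointer to the clamp's +x). It starts at 0.35 to 0.75, turns with the knob, stops dead at 1.13 when tight, and stays where it is left.
- knob (a joint): How far the knob has slipped clockwise past the spindle, rad: 0 until the screw is tight. Then resistance rises, and drops away past 0.22 (first click, notch at 0.44); the second click is at 0.66. It stays where it is left. So turn 1.57 minus the starting spindle value in all; the bar then stands square across the clamp's arm. Turning back unscrews the spindle.
- screen: The printing screen: a flat aluminium frame 280 mm (its x) by 240 mm (its y), 25 mm tall, bars 25 mm wide, pale mesh inside, lying loose on the table. One 240 mm bar passes under the clamp's foot, directly below the knob. Origin: centre of its underside.
- spare_knob_end (a point): Point near the pointer end of an alike knob on the second, empty clamp (no screen under it), 30 mm from its turning axis, 99 mm above the table. Not to be turned.
Not all that is in view belongs to the job. Leave any green look-alike of the clamp alone.

How it is judged:
On the way, in this order (a step that is already met when the one before it is completed fails the run):
1. the screw is run down tight (value of joint spindle above 1.07 rad), for 0.02 s.
2. the clutch has clicked once (value of joint knob between 0.25 and 0.64 rad), for 0.2 s.
At the end, for the whole second after the job is handed in: The clamp's screw is tight (spindle above 1.03 rad) and the knob has slipped past the first click and not to the second (knob between 0.25 and 0.64 rad), at rest and let go; the empty clamp's knob and the screen are where they were (all of step 2 and value of joint spindle above 1.03 rad and velocity of joint knob between -0.05 and 0.05 rad/s); the robot touches nothing.
It fails at once if the clutch clicked a second time (value of joint knob above 0.66 rad).
It fails at once if the empty clamp's knob was turned (distance of spare_knob_end from where it was at the start of the episode above 0.006 m).
It fails at once if the screen was shifted by more than 15 mm (distance of screen from where it was at the start of the episode above 0.015 m).
It also fails if it takes over 38 s, if anything falls off the work surface, if the arm or the gripper's body presses on something with over 40 N, if the wrist force passes 120 N, or if a joint passes its speed limit or range.

### The arm

A 7-joint arm with a two-finger parallel gripper is mounted at the origin on the work surface. World frame = base frame: x ahead of the robot, y to its left, z up, the work surface at z = 0. Lengths are in m, angles in rad, forces in N, time in s.
With the tool pointing down it reaches from about 0.4 to 0.85 m from the base axis. Payload 10.4 kg.
Tool frame: the origin (TCP) lies midway between the tips of the shut fingers; the grasp point (between the pads) lies 19 mm behind it; z points along the fingers, y is the direction in which the jaws open and shut (so a half turn about z gives the same grasp; the last joint's range is limited). The gripper opens to 87 mm and grips with 3 to 60 N. Pads are 19 mm wide; open, the fingers measure 117 mm over their backs; the gripper's body (75 mm by 190 mm) begins 51 mm behind the grasp point.
Start: joints at [1.174, 0.332, -0.065, 1.46, 0.022, 1.35, -0.088], TCP at [0.228, -0.582, 0.223] pointing down, gripper open.
Joint ranges: [-2.6, 2.6], [-0.5, 2.12], [-1.47, 1.34], [0.16, 2.42], [-1.27, 4.41], [0.06, 2.06], [-2.6, 2.6]. Speed limits (rad/s): [2.22, 2.22, 2.79, 2.79, 3.14, 3.14, 3.14].

### API

Orientations are given as a unit quaternion [x, y, z, w].
In Python, from bench import r gives the robot as it stands.
- The arm moves only by the tool step_arm, never from a script. Its argument "increments" is a list of rows, each a list of 2 entries, a list of its own where there are three numbers: the shift along the tool's x, y, z in m, then the turn, a rotation vector about the tool's x, y, z in rad. A call has 1 to 5 rows; each row is the pose to reach, as a shift and turn from the pose measured when the call began, along the tool's axes at that moment; what a row does not reach only later rows make up. A row lasts 1/10 s, in which the tool goes at most 50 mm and 8.59 degrees, less where a joint would pass 70% of its speed; a pose out of reach is approached as far as the arm can. A call with a gripper value outside its range is refused whole. "hand" is the closure, from -1 (fully open) to 1 (shut), so that 0 is half open, set as the call begins (left out, the last holds). The fingers move at their own pace and stop on an object; "grip_force" is the grip in N (left out, the last holds). Time passes only in rows, so rows that repeat a pose let the fingers close. It gives the time, the measured TCP pose, the force and the opening at its end, in the units of the state.
- r.read_state(): the state, without advancing time (a new reading comes with each control period).
- r.camera(name): name is "side" or "top"; returns a dict with "pixels" (384x512x3 uint8, blue, green, red), "camera_matrix" (3x3 intrinsics, pixels), "extrinsics" (4x4, takes a point from camera to world coordinates). Camera axes: x right, y up, looking along -z (the intrinsics and any distortion apply to the point x, -y, -z); pixel columns grow to the right and rows downward; lengths in m; the calibration is good to about 2 mm. A picture is of the moment at which its call begins. There is no depth.
- r.close_job(): hands the job in, once; it reports no verdict.
The state is a dict: "time": time; "joint_positions": joint angles; "joint_vel": joint speeds; "joint_torque": joint torques, N m; "ee_pos": TCP position; "eef_rot": TCP orientation; "ft_force": force on the tool from outside, world axes, zero at the start; "torque": the same for the moment, N m; "width": finger opening in m.
Only numpy, scipy, OpenCV 4.12 (cv2) and the standard library are available. Lean on these libraries where they do the work, as an engineer would, in place of code of your own. Each camera call takes 0.05 s, during which the arm holds its last target.

## Working session

There is one attempt and no reset: what is moved stays moved. The work goes in short steps, Python scripts to look and compute and a tool call to move; the robot and the scene stay as the last step left them, time stands still between calls to the robot, and variables do not carry over. Pictures are saved under pics/ and viewed, and the job is handed in when it is done.

Besides the shell and the picture viewer there is one more tool, called after "Emit:" as name(argument=value, ...), one argument or row to a line, values as JSON. step_arm: Moves the arm, as the interface text tells. Its arguments: {"type":"object","properties":{"increments":{"type":"array"},"hand":{"type":"number"},"grip_force":{"type":"number"}},"required":["increments"]}

```bash
mkdir -p pics; ls; python3 - <<'E'
from bench import r
import cv2,numpy as np
for n in("top","side"):
    c=r.camera(n); cv2.imwrite(f"pics/{n}0.png",c["pixels"]); np.savez(f"{n}0.npz",**c)
    print(n,c.keys(),c["camera_matrix"].round(2).tolist(),c["extrinsics"].round(4).tolist())
print(r.read_state())
E
```

```text
pics
top dict_keys(['pixels', 'camera_matrix', 'extrinsics']) [[436.43, 0.0, 252.02], [0.0, 436.43, 187.72], [0.0, 0.0, 1.0]] [[0.0114, 0.9896, -0.1437, 0.286], [-0.9998, 0.0133, 0.0121, -0.1159], [0.0139, 0.1435, 0.9895, 1.4727], [0.0, 0.0, 0.0, 1.0]]
side dict_keys(['pixels', 'camera_matrix', 'extrinsics']) [[481.93, 0.0, 254.04], [0.0, 481.93, 184.45], [0.0, 0.0, 1.0]] [[-0.8815, 0.28, -0.3803, -0.0538], [-0.4719, -0.4886, 0.7339, 0.9487], [0.0197, 0.8263, 0.5628, 0.8964], [0.0, 0.0, 0.0, 1.0]]
{'time': 0.1, 'joint_positions': array([ 1.1744069 ,  0.33281417, -0.06471453,  1.46085521,  0.02159576,
        1.34991717, -0.0884869 ]), 'joint_vel': array([-0.00054679, -0.00167907, -0.0003058 , -0.00031052, -0.00106361,
       -0.00192388, -0.00042103]), 'joint_torque': array([ 2.14963184e-03, -6.24545574e+01,  2.51982640e-02, -3.90713739e+01,
       -6.13750541e-02,  3.66359402e-02, -2.72486051e-05]), 'ee_pos': array([ 0.22809279, -0.58151286,  0.22183112]), 'eef_rot': array([ 9.82581565e-01,  1.85830692e-01, -1.45333875e-04, -6.32807946e-04]), 'ft_force': array([ 0.4055903 , -0.14774715,  0.03235188]), 'torque': array([ 0.00528326, -0.0650717 , -0.02215908]), 'width': 0.08714199409366095}
```

View pics/top0.png

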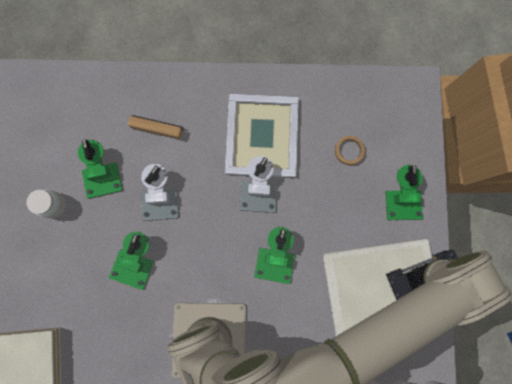

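View pics/side0.png

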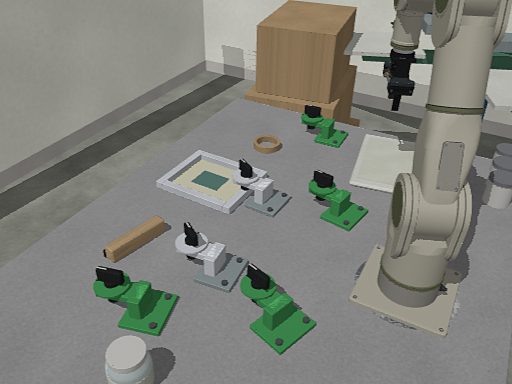

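The target clamp is at top view (261,168) and side view (247,175), with its foot over the lower bar of the screen. The empty aluminium clamp is at top (154,177). The green clamps are decoys.

```bash
cat > h.py <<'E'
import numpy as np,cv2
def load(f): return dict(np.load(f))
def ray(c,u,v):
    K=c["camera_matrix"];E=c["extrinsics"]
    d=np.array([(u-K[0,2])/K[0,0],-(v-K[1,2])/K[1,1],-1.]);return E[:3,3],E[:3,:3]@d
def onz(c,u,v,z):
    o,d=ray(c,u,v);return o+d*(z-o[2])/d[2]
def proj(c,p):
    E=c["extrinsics"];q=E[:3,:3].T@(np.array(p)-E[:3,3]);K=c["camera_matrix"]
    return K[0,0]*q[0]/-q[2]+K[0,2],K[1,1]*-q[1]/-q[2]+K[1,2]
E
python3 - <<'E'
from h import *
t=load("top0.npz")["pixels"];s=load("side0.npz")["pixels"]
a=cv2.resize(t[145:220,220:300],None,fx=7,fy=7,interpolation=0)
b=cv2.resize(s[145:220,220:300],None,fx=7,fy=7,interpolation=0)
cv2.imwrite("pics/tz.png",a);cv2.imwrite("pics/sz.png",b)
E
```

```text
(no output)
```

View pics/tz.png

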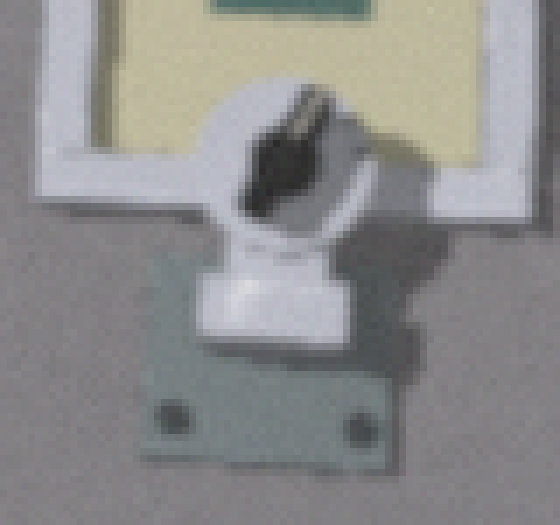

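View pics/sz.png

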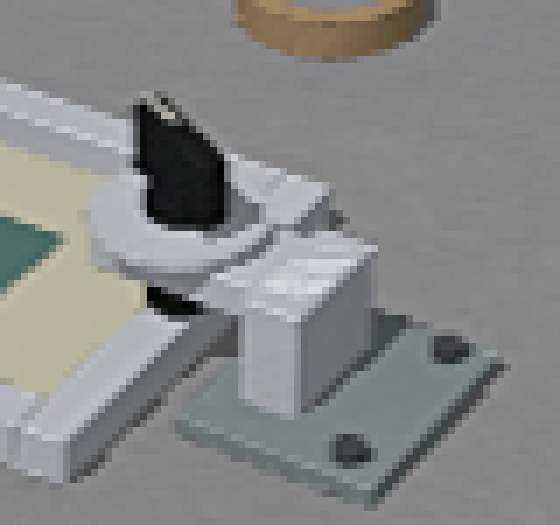

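```bash
python3 - <<'E'
from h import *
t=load("top0.npz");s=load("side0.npz")
T=lambda x,y:(220+x/7-.5,145+y/7-.5)
h1=onz(t,*T(173,417),.006);h2=onz(t,*T(361,430),.006)
H1=onz(s,*T(350,450),.006);H2=onz(s,*T(450,348),.006)
print("holes top",h1,h2,"side",H1,H2)
d=h1-h2;print("clamp x dir from holes",np.degrees(np.arctan2(-d[0],d[1])), "side",np.degrees(np.arctan2(*( -(H1-H2)[0],(H1-H2)[1]))))
print("flange c top",onz(t,*T(288,166),.074))
print("flange c side",onz(s,*T(181,222),.074))
# screen outer lower edge
a=onz(t,*T(35,200),.025);b=onz(t,*T(530,218),.025);print("screen edge",a,b,np.degrees(np.arctan2((b-a)[0],-(b-a)[1])))
# dark knob mask
for n,c in(("top",t),("side",s)):
    p=c["pixels"].astype(int);m=(p.max(2)<60).astype(np.uint8);
    m2=np.zeros_like(m);m2[150:180,235:275]=m[150:180,235:275]
    k,l,st,ce=cv2.connectedComponentsWithStats(m2);i=1+np.argmax(st[1:,4]);print(n,st[i],ce[i],cv2.minAreaRect(np.argwhere(l==i)[:,::-1].astype(np.float32)))
    print(onz(c,*ce[i],.099))
for nm,(x,y) in dict(ptr_end=(318,90),ptr_start=(290,135)).items(): print(nm,onz(t,*T(x,y),.117))
print("side ptr end",onz(s,*T(155,95),.117),onz(s,*T(178,115),.117))
E
```

```text
holes top [ 0.44288213 -0.10812071  0.006     ] [ 0.43774999 -0.19890562  0.006     ] side [ 0.44441857 -0.11930116  0.006     ] [ 0.43924901 -0.21079134  0.006     ]
clamp x dir from holes -3.235526479151282 side -3.2339976865344773
flange c top [ 0.55379754 -0.16039309  0.074     ]
flange c side [ 0.54683661 -0.15036364  0.074     ]
screen edge [ 0.54483821 -0.04041918  0.025     ] [ 0.53935571 -0.27872287  0.025     ] -1.3179357750172593
top [256 165   9  10  59] [259.86440678 168.96610169] ((260.0, 169.5), (9.0, 8.0), 90.0)
[ 0.54652865 -0.15712567  0.099     ]
side [239 160  13  18 168] [245.23809524 169.36309524] ((245.0, 168.5), (17.0, 12.0), 90.0)
[ 0.54753622 -0.15037868  0.099     ]
ptr_end [ 0.58078838 -0.172324    0.117     ]
ptr_start [ 0.559835   -0.15980696  0.117     ]
side ptr end [ 0.57552068 -0.17733601  0.117     ] [ 0.55835352 -0.16755215  0.117     ]
```

```bash
python3 - <<'E'
from h import *
t=load("top0.npz");s=load("side0.npz")
T=lambda x,y:(220+x/7-.5,145+y/7-.5)
def tri(a,b):
    o1,d1=ray(t,*T(*a));o2,d2=ray(s,*T(*b));
    k=np.linalg.lstsq(np.c_[d1,-d2],o2-o1,rcond=None)[0];p=o1+k[0]*d1;q=o2+k[1]*d2;print(((p+q)/2).round(4),"gap",np.linalg.norm(p-q).round(4))
tri((173,417),(350,450));tri((361,430),(450,348));tri((318,88),(150,95))
print("post-plate corners");tri((140,460),(375,503));tri((392,472),(505,365))
for n,c in(("t",t),("s",s)):
    im=c["pixels"][145:220,220:300];im=cv2.resize(im,None,fx=7,fy=7,interpolation=0)
    def dr(P,col):
        q=np.array([[(u+.5-220)*7,(v+.5-145)*7] for u,v in (proj(c,p) for p in P)]).round().astype(int);cv2.polylines(im,[q],True,col,1)
    C=np.array([.551,-.157]);A=np.linspace(0,6.283,60)
    dr([[C[0]+.042*np.cos(a),C[1]+.042*np.sin(a),.074] for a in A],(0,0,255))
    for yaw,col in((-.5,(0,255,0)),):
        R=np.array([[np.cos(yaw),-np.sin(yaw)],[np.sin(yaw),np.cos(yaw)]])
        for z in(.117,.081):dr([[*(C+R@[x,y]),z] for x,y in((.032,.008),(.032,-.008),(-.032,-.008),(-.032,.008))],col)
    cv2.imwrite(f"pics/o{n}.png",im)
E
```

```text
[ 0.4408 -0.1086  0.0147] gap 0.0025
[ 0.4356 -0.1988  0.0149] gap 0.0026
[ 0.5788 -0.1732  0.1188] gap 0.0054
post-plate corners
[ 0.4207 -0.093   0.004 ] gap 0.0029
[ 0.4158 -0.2149  0.0027] gap 0.0045
```

View pics/ot.png

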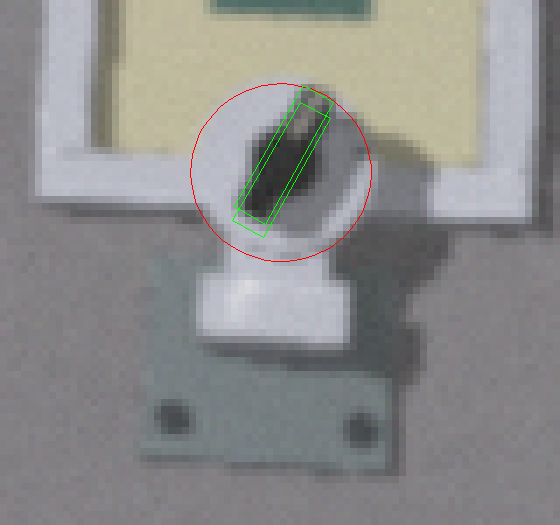

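View pics/os.png

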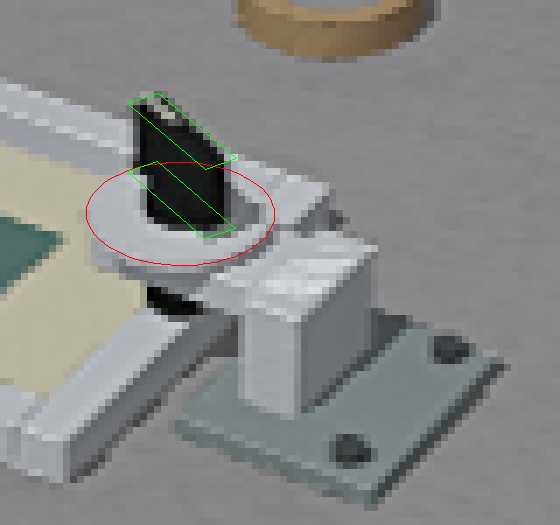

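Emit:
step_arm(
  increments=[
    [[0.03,-0.018,0],[0,0,-0.145]],
    [[0.065,-0.04,0],[0,0,-0.29]],
    [[0.1,-0.06,0],[0,0,-0.435]],
    [[0.135,-0.082,0],[0,0,-0.58]],
    [[0.17,-0.103,0],[0,0,-0.725]],
  ],
  hand=-1,
  grip_force=45,
)

```text
time: 0.6
ee_pos: [0.3493, -0.4219, 0.2217]
eef_rot: [0.851, 0.525, -0.0, -0.001]
ft_force: [-0.1, 0.1, 0.7]
width: 0.0871
```

```bash
cat > go.py <<'E'
import sys,numpy as np
from scipy.spatial.transform import Rotation as R
from bench import r
x,y,z,yaw=map(float,sys.argv[1:5])
s=r.read_state();M=R.from_quat(s["eef_rot"])
t=R.from_matrix(np.c_[[np.cos(yaw),np.sin(yaw),0],[np.sin(yaw),-np.cos(yaw),0],[0,0,-1]])
m=M.as_matrix()
print("t",round(s["time"],2),"pos",s["ee_pos"].round(4),"yaw",np.arctan2(m[1,0],m[0,0]).round(4),"w",round(s["width"],4),"F",s["ft_force"].round(1),"T",s["torque"].round(2))
print("q",s["joint_positions"].round(2))
print("shift",M.inv().apply(np.array([x,y,z])-s["ee_pos"]).round(4),"turn",(M.inv()*t).as_rotvec().round(4))
E
python3 go.py .552 -.159 .2 2.59
```

```text
t 0.6 pos [ 0.3493 -0.4219  0.2217] yaw 1.1047 w 0.0871 F [-0.1  0.1  0.7] T [-0.05 -0.1   0.03]
q [ 1.03  0.18 -0.27  1.66  0.05  1.31  0.29]
shift [0.3259 0.0629 0.0219] turn [-6.0000e-04 -1.8000e-03 -1.4853e+00]
```

Emit:
step_arm(
  increments=[
    [[0.032,0.006,0],[0,0,-0.148]],
    [[0.064,0.012,0],[0,0,-0.296]],
    [[0.096,0.018,0.005],[0,0,-0.444]],
    [[0.128,0.025,0.01],[0,0,-0.592]],
    [[0.16,0.031,0.01],[0,0,-0.74]],
  ],
)

```text
time: 1.1
ee_pos: [0.4491, -0.2916, 0.2109]
eef_rot: [0.602, 0.799, 0.0, -0.002]
ft_force: [-0.5, 0.0, 0.6]
width: 0.0869
```

```bash
python3 go.py .552 -.159 .2 2.59
```

```text
t 1.1 pos [ 0.4491 -0.2916  0.2109] yaw 1.8508 w 0.0869 F [-0.5  0.   0.6] T [ 0.02 -0.1   0.01]
q [ 0.9   0.18 -0.45  1.69  0.08  1.29  0.71]
shift [0.0989 0.1355 0.0109] turn [-4.000e-04 -3.100e-03 -7.392e-01]
```

Emit:
step_arm(
  increments=[
    [[0.02,0.027,0],[0,0,-0.148]],
    [[0.04,0.054,0],[0,0,-0.296]],
    [[0.06,0.081,0.005],[0,0,-0.444]],
    [[0.08,0.108,0.01],[0,0,-0.592]],
    [[0.099,0.1355,0.011],[0,-0.003,-0.739]],
  ],
)

```text
time: 1.6
ee_pos: [0.5522, -0.1578, 0.1991]
eef_rot: [0.27, 0.963, -0.0, -0.001]
ft_force: [0.7, -0.5, -0.2]
width: 0.0871
```

Emit:
step_arm(
  increments=[
    [[0,0,0],[0,0,0]],
  ],
)

```text
time: 1.7
ee_pos: [0.554, -0.1527, 0.1986]
eef_rot: [0.264, 0.964, 0.001, -0.001]
ft_force: [-0.8, -0.2, 0.2]
width: 0.087
```

```bash
python3 go.py .552 -.159 .085 2.59; python3 - <<'E'
from bench import r
import cv2,numpy as np
for n in("top","side"):
    c=r.camera(n); np.savez(f"{n}1.npz",**c)
    p=c["pixels"]
    p=p[110:220,200:320]
    cv2.imwrite(f"pics/{n}1.png",cv2.resize(p,None,fx=5,fy=5,interpolation=0))
E
```

```text
t 1.7 pos [ 0.554  -0.1527  0.1986] yaw 2.6068 w 0.087 F [-0.8 -0.2  0.2] T [ 0.11 -0.13 -0.01]
q [ 0.71  0.3  -0.63  1.6   0.18  1.3   1.09]
shift [-0.0018 -0.0066  0.1136] turn [ 0.0018 -0.0025  0.0168]
```

View pics/side1.png

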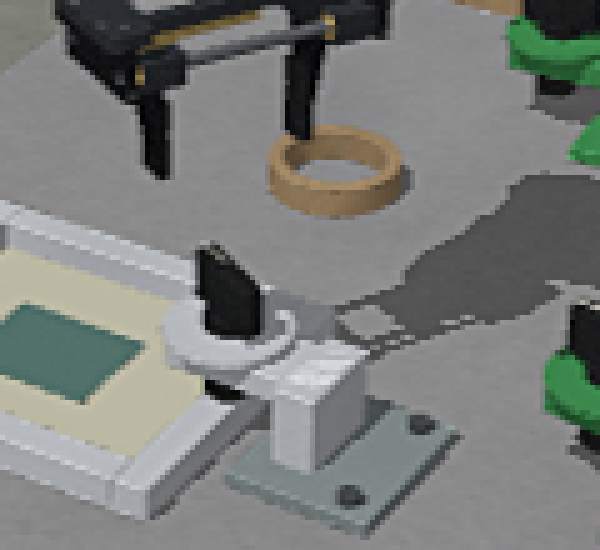

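View pics/top1.png

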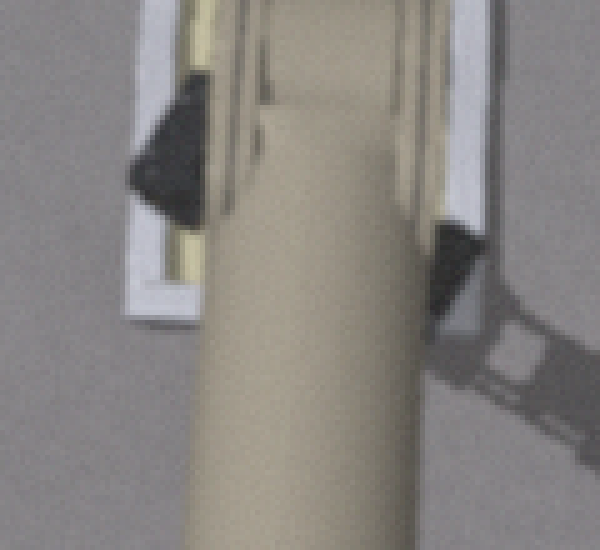

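The hand is above the knob, with the jaws across the bar and clear. I'll descend in steps.

Emit:
step_arm(
  increments=[
    [[-0.001,-0.004,0.015],[0,0,0.01]],
    [[-0.002,-0.0065,0.03],[0,0,0.017]],
    [[-0.002,-0.0065,0.045],[0,0,0.017]],
    [[-0.002,-0.0065,0.06],[0,0,0.017]],
    [[-0.002,-0.0065,0.065],[0,0,0.017]],
  ],
)

```text
time: 2.3
ee_pos: [0.549, -0.1637, 0.131]
eef_rot: [0.278, 0.961, 0.0, -0.003]
ft_force: [-1.0, 0.5, 0.5]
width: 0.0872
```

```bash
python3 go.py .552 -.159 .086 2.59; python3 - <<'E'
from bench import r
import cv2,numpy as np
for n in("side",):
    c=r.camera(n); np.savez(f"{n}2.npz",**c)
    p=c["pixels"]
    p=p[110:220,200:320]
    cv2.imwrite(f"pics/{n}2.png",cv2.resize(p,None,fx=5,fy=5,interpolation=0))
E
```

```text
t 2.3 pos [ 0.549  -0.1637  0.131 ] yaw 2.5786 w 0.0872 F [-1.   0.5  0.5] T [ 0.04 -0.11  0.05]
q [ 0.71  0.35 -0.61  1.69  0.22  1.18  1.06]
shift [-0.0003  0.0056  0.045 ] turn [-0.0014 -0.0056 -0.0114]
```

View pics/side2.png

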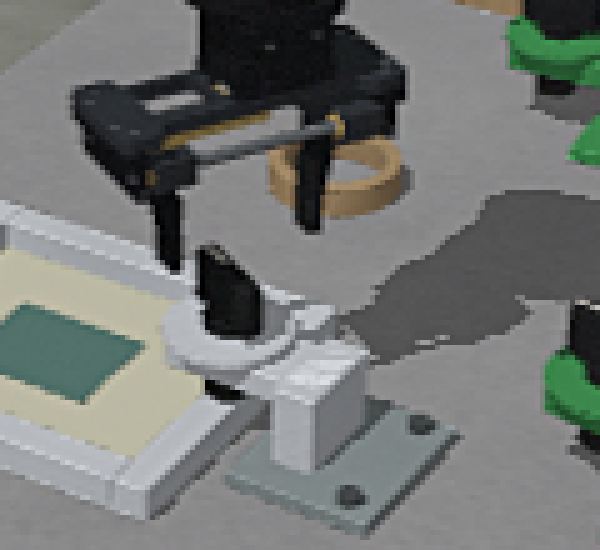

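Emit:
step_arm(
  increments=[
    [[0,0.004,0.015],[0,0,-0.01]],
    [[0,0.0056,0.03],[0,-0.005,-0.011]],
    [[0,0.0056,0.042],[0,-0.005,-0.011]],
    [[0,0.0056,0.045],[0,-0.005,-0.011]],
    [[0,0.0056,0.045],[0,-0.005,-0.011]],
  ],
)

```text
time: 2.85
ee_pos: [0.5517, -0.1587, 0.0858]
eef_rot: [0.272, 0.962, -0.0, -0.001]
ft_force: [0.0, 0.4, 0.8]
width: 0.0871
```

```bash
python3 go.py .552 -.159 .086 2.59; python3 - <<'E'
from bench import r
import cv2,numpy as np
for n in("side",):
    c=r.camera(n); np.savez(f"{n}3.npz",**c)
    p=c["pixels"]
    p=p[110:220,200:320]
    cv2.imwrite(f"pics/{n}3.png",cv2.resize(p,None,fx=5,fy=5,interpolation=0))
E
```

```text
t 2.85 pos [ 0.5517 -0.1587  0.0858] yaw 2.5901 w 0.0871 F [0.  0.4 0.8] T [ 0.04 -0.21  0.02]
q [ 0.69  0.4  -0.6   1.73  0.25  1.09  1.03]
shift [-0.0004 -0.0001 -0.0002] turn [-0.0014 -0.0012  0.0001]
```

View pics/side3.png

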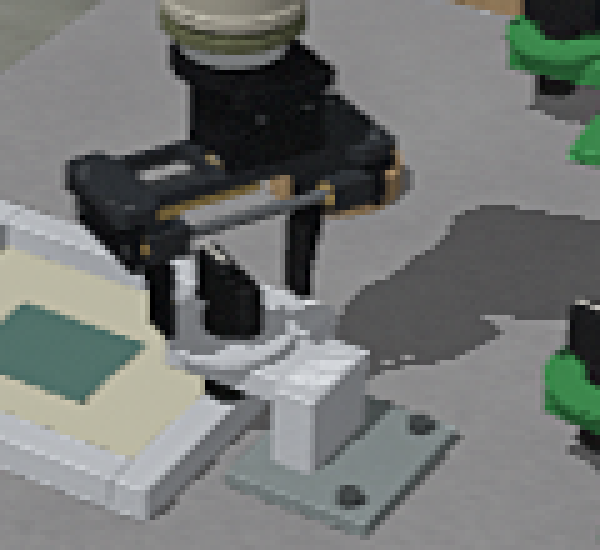

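The bar is between the fingers. I'll close gently first.

Emit:
step_arm(
  increments=[
    [[0,0,0],[0,0,0]],
    [[0,0,0],[0,0,0]],
    [[0,0,0],[0,0,0]],
    [[0,0,0],[0,0,0]],
    [[0,0,0],[0,0,0]],
  ],
  hand=1,
  grip_force=8,
)

```text
time: 3.4
ee_pos: [0.5521, -0.1588, 0.0865]
eef_rot: [0.272, 0.962, -0.001, -0.0]
ft_force: [0.9, 0.8, -0.2]
width: 0.0551
```

```bash
python3 go.py .552 -.159 .086 2.59
```

```text
t 3.4 pos [ 0.5521 -0.1588  0.0865] yaw 2.5899 w 0.0551 F [ 0.9  0.8 -0.2] T [ 0.06 -0.11 -0.01]
q [ 0.69  0.4  -0.6   1.73  0.25  1.09  1.03]
shift [ 0.     -0.0003  0.0005] turn [-0.0011 -0.0002 -0.0001]
```

Emit:
step_arm(
  increments=[
    [[0,0,0],[0,0,0]],
    [[0,0,0],[0,0,0]],
    [[0,0,0],[0,0,0]],
    [[0,0,0],[0,0,0]],
    [[0,0,0],[0,0,0]],
  ],
)

```text
time: 3.9
ee_pos: [0.5525, -0.1582, 0.0866]
eef_rot: [0.272, 0.962, -0.0, 0.0]
ft_force: [2.5, 4.3, -3.4]
width: 0.0159
```

Emit:
step_arm(
  increments=[
    [[0,0,0],[0,0,0]],
    [[0,0,0],[0,0,0]],
    [[0,0,0],[0,0,0]],
  ],
)

```text
time: 4.2
ee_pos: [0.5526, -0.1581, 0.0866]
eef_rot: [0.272, 0.962, 0.0, 0.0]
ft_force: [1.2, -0.1, -1.8]
width: 0.0161
```

```bash
python3 go.py .552 -.159 .086 2.59
```

```text
t 4.2 pos [ 0.5526 -0.1581  0.0866] yaw 2.5904 w 0.0161 F [ 1.2 -0.1 -1.8] T [ 0.24 -0.36  0.11]
q [ 0.69  0.4  -0.6   1.73  0.25  1.09  1.03]
shift [ 0.0001 -0.0011  0.0006] turn [0.0001 0.0002 0.0004]
```

Emit:
step_arm(
  increments=[
    [[0,0,0],[0,0,0]],
    [[0,0,0],[0,0,0]],
    [[0,0,0],[0,0,0.06]],
    [[0,0,0],[0,0,0.13]],
    [[0,0,0],[0,0,0.2]],
  ],
  grip_force=45,
)

```text
time: 4.7
ee_pos: [0.5527, -0.1579, 0.0866]
eef_rot: [0.368, 0.93, 0.0, 0.0]
ft_force: [1.8, 1.5, -1.6]
width: 0.0155
```

```bash
python3 go.py .552 -.1585 .086 1.52
```

```text
t 4.7 pos [ 0.5527 -0.1579  0.0866] yaw 2.3877 w 0.0155 F [ 1.8  1.5 -1.6] T [ 0.28 -0.46  0.06]
q [ 0.67  0.4  -0.56  1.73  0.23  1.08  0.84]
shift [ 0.0001 -0.0009  0.0006] turn [ 5.000e-04 -1.000e-04  8.677e-01]
```

Emit:
step_arm(
  increments=[
    [[0,0,0],[0,0,0.06]],
    [[0,0,0],[0,0,0.12]],
    [[0,0,0],[0,0,0.18]],
    [[0,0,0],[0,0,0.24]],
    [[0,0,0],[0,0,0.3]],
  ],
)

```text
time: 5.2
ee_pos: [0.5528, -0.1578, 0.0866]
eef_rot: [0.504, 0.864, 0.0, 0.0]
ft_force: [2.3, 1.0, -1.3]
width: 0.0156
```

```bash
python3 go.py .552 -.1585 .086 1.52; python3 - <<'E'
from bench import r
import cv2,numpy as np
for n in("side",):
    c=r.camera(n); np.savez(f"{n}4.npz",**c)
    p=c["pixels"]
    p=p[110:220,200:320]
    cv2.imwrite(f"pics/{n}4.png",cv2.resize(p,None,fx=5,fy=5,interpolation=0))
E
```

```text
t 5.2 pos [ 0.5528 -0.1578  0.0866] yaw 2.0854 w 0.0156 F [ 2.3  1.  -1.3] T [ 0.19 -0.51  0.12]
q [ 0.62  0.39 -0.51  1.73  0.21  1.08  0.56]
shift [-0.0002 -0.0011  0.0006] turn [ 7.000e-04 -2.000e-04  5.654e-01]
```

View pics/side4.png

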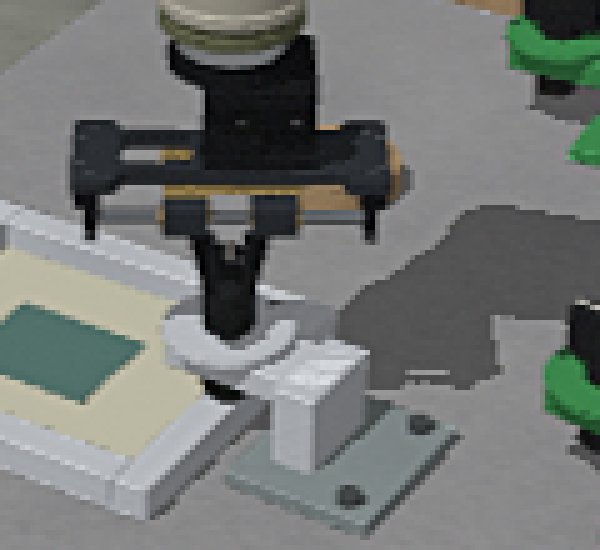

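The grip is good: the bar sits between the pads and turns with the hand. I'll continue in smaller steps and watch the torque.

Emit:
step_arm(
  increments=[
    [[0,0,0],[0,0,0.05]],
    [[0,0,0],[0,0,0.1]],
    [[0,0,0],[0,0,0.1]],
  ],
)

```text
time: 5.55
ee_pos: [0.553, -0.1577, 0.0866]
eef_rot: [0.548, 0.837, 0.0, 0.0]
ft_force: [2.2, 0.8, -1.7]
width: 0.0154
```

```bash
python3 go.py .552 -.1585 .086 1.52
```

```text
t 5.55 pos [ 0.553  -0.1577  0.0866] yaw 1.982 w 0.0154 F [ 2.2  0.8 -1.7] T [ 0.13 -0.5  -0.11]
q [ 0.61  0.38 -0.5   1.73  0.2   1.08  0.46]
shift [-0.0003 -0.0012  0.0006] turn [ 9.00e-04 -2.00e-04  4.62e-01]
```

Emit:
step_arm(
  increments=[
    [[0,0,0],[0,0,0.05]],
    [[0,0,0],[0,0,0.1]],
    [[0,0,0],[0,0,0.1]],
  ],
)

```text
time: 5.85
ee_pos: [0.553, -0.1577, 0.0866]
eef_rot: [0.588, 0.809, 0.0, 0.0]
ft_force: [2.3, 0.7, -2.6]
width: 0.0158
```

```bash
python3 go.py .552 -.1585 .086 1.52
```

```text
t 5.85 pos [ 0.553  -0.1577  0.0866] yaw 1.8837 w 0.0158 F [ 2.3  0.7 -2.6] T [ 0.   -0.46  0.16]
q [ 0.6   0.38 -0.48  1.73  0.2   1.08  0.37]
shift [-0.0005 -0.0012  0.0006] turn [ 1.000e-03 -1.000e-04  3.637e-01]
```

Emit:
step_arm(
  increments=[
    [[0,0,0],[0,0,0.05]],
    [[0,0,0],[0,0,0.1]],
    [[0,0,0],[0,0,0.1]],
  ],
)

```text
time: 6.15
ee_pos: [0.5531, -0.1577, 0.0866]
eef_rot: [0.627, 0.779, 0.0, 0.0]
ft_force: [1.5, 1.0, -2.7]
width: 0.0154
```

```bash
python3 go.py .552 -.1585 .086 1.52
```

```text
t 6.15 pos [ 0.5531 -0.1577  0.0866] yaw 1.7853 w 0.0154 F [ 1.5  1.  -2.7] T [ 0.17 -0.35 -0.07]
q [ 0.58  0.38 -0.46  1.73  0.19  1.07  0.27]
shift [-0.0005 -0.0013  0.0006] turn [ 1.200e-03 -1.000e-04  2.653e-01]
```

Emit:
step_arm(
  increments=[
    [[0,0,0],[0,0,0.05]],
    [[0,0,0],[0,0,0.1]],
    [[0,0,0],[0,0,0.1]],
  ],
)

```text
time: 6.45
ee_pos: [0.5533, -0.1576, 0.0866]
eef_rot: [0.665, 0.747, 0.001, 0.0]
ft_force: [3.6, 0.8, -2.4]
width: 0.0157
```

```bash
python3 go.py .552 -.1585 .086 1.52
```

```text
t 6.45 pos [ 0.5533 -0.1576  0.0866] yaw 1.6872 w 0.0157 F [ 3.6  0.8 -2.4] T [ 0.09 -0.61 -0.03]
q [ 0.57  0.37 -0.45  1.73  0.18  1.07  0.18]
shift [-0.0007 -0.0014  0.0006] turn [ 0.0016 -0.0002  0.1672]
```

Emit:
step_arm(
  increments=[
    [[0,0,0],[0,0,0.05]],
    [[0,0,0],[0,0,0.1]],
    [[0,0,0],[0,0,0.1]],
  ],
)

```text
time: 6.75
ee_pos: [0.5534, -0.1577, 0.0866]
eef_rot: [0.701, 0.714, 0.001, 0.0]
ft_force: [3.4, 0.6, -1.8]
width: 0.0156
```

```bash
python3 go.py .552 -.1585 .086 1.52
```

```text
t 6.75 pos [ 0.5534 -0.1577  0.0866] yaw 1.5893 w 0.0156 F [ 3.4  0.6 -1.8] T [ 0.12 -0.48 -0.04]
q [ 0.56  0.37 -0.43  1.73  0.17  1.07  0.09]
shift [-0.0008 -0.0014  0.0006] turn [ 0.0017 -0.0004  0.0693]
```

Emit:
step_arm(
  increments=[
    [[0,0,0],[0,0,0.03]],
    [[0,0,0],[0,0,0.06]],
    [[0,0,0],[0,0,0.06]],
  ],
)

```text
time: 7.05
ee_pos: [0.5534, -0.1577, 0.0866]
eef_rot: [0.722, 0.692, 0.001, 0.001]
ft_force: [2.5, -0.4, -1.3]
width: 0.0157
```

```bash
python3 go.py .552 -.1585 .086 1.52;  python3 - <<'E'
from bench import r
import cv2,numpy as np
for n in("side",):
    c=r.camera(n); np.savez(f"{n}5.npz",**c)
    p=c["pixels"]
    p=p[110:220,200:320]
    cv2.imwrite(f"pics/{n}5.png",cv2.resize(p,None,fx=5,fy=5,interpolation=0))
E
```

```text
t 7.05 pos [ 0.5534 -0.1577  0.0866] yaw 1.5288 w 0.0157 F [ 2.5 -0.4 -1.3] T [ 0.09 -0.45 -0.04]
q [ 0.55  0.37 -0.42  1.73  0.17  1.07  0.03]
shift [-0.0009 -0.0014  0.0006] turn [ 0.0018 -0.0004  0.0088]
```

View pics/side5.png

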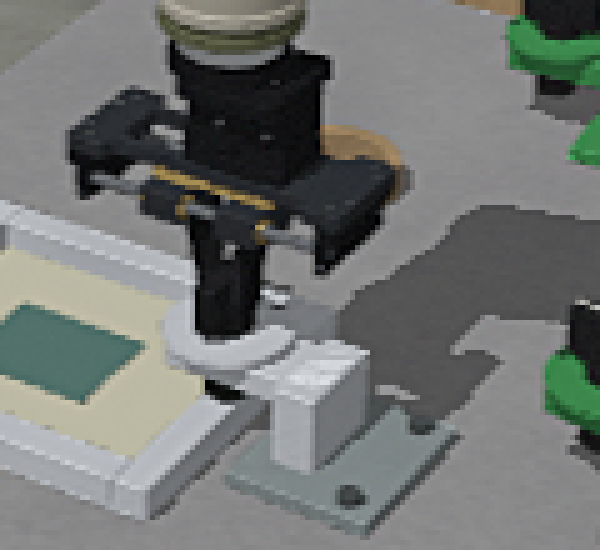

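The hand has reached the target angle and the screen hasn't visibly moved. I'll release and lift.

Emit:
step_arm(
  increments=[
    [[0,0,0],[0,0,0]],
    [[0,0,0],[0,0,0]],
    [[0,0,0],[0,0,0]],
    [[0,0,0],[0,0,0]],
    [[0,0,0],[0,0,0]],
  ],
  hand=-1,
)

```text
time: 7.6
ee_pos: [0.5533, -0.1577, 0.0866]
eef_rot: [0.721, 0.692, 0.001, 0.0]
ft_force: [-0.5, 0.6, 0.5]
width: 0.0477
```

Emit:
step_arm(
  increments=[
    [[0,0,0],[0,0,0]],
    [[0,0,0],[0,0,0]],
    [[0,0,-0.02],[0,0,0]],
    [[0,0,-0.05],[0,0,0]],
    [[0,0,-0.08],[0,0,0]],
  ],
)

```text
time: 8.1
ee_pos: [0.5528, -0.1576, 0.1673]
eef_rot: [0.721, 0.693, 0.001, 0.0]
ft_force: [0.9, -0.1, 0.1]
width: 0.0842
```

```bash
python3 go.py .45 -.45 .25 1.52
```

```text
t 8.1 pos [ 0.5528 -0.1576  0.1673] yaw 1.5299 w 0.0842 F [ 0.9 -0.1  0.1] T [-0.   -0.08 -0.03]
q [ 0.56  0.29 -0.43  1.65  0.13  1.22  0.06]
shift [-0.2963 -0.0908 -0.083 ] turn [ 0.0007 -0.0007  0.0099]
```

Clear of the knob; I'll move aside so the top camera can see it.

Emit:
step_arm(
  increments=[
    [[0,0,-0.04],[0,0,0]],
    [[-0.04,-0.01,-0.07],[0,0,0]],
    [[-0.085,-0.02,-0.08],[0,0,0]],
    [[-0.13,-0.035,-0.08],[0,0,0]],
    [[-0.175,-0.05,-0.08],[0,0,0]],
  ],
)

```text
time: 8.6
ee_pos: [0.4951, -0.3321, 0.2478]
eef_rot: [0.721, 0.693, 0.001, 0.001]
ft_force: [1.2, -0.6, 0.9]
width: 0.0871
```

Emit:
step_arm(
  increments=[
    [[-0.04,-0.01,0],[0,0,0]],
    [[-0.08,-0.02,0],[0,0,0]],
    [[-0.11,-0.03,0],[0,0,0]],
    [[-0.12,-0.04,0],[0,0,0]],
    [[-0.12,-0.04,0],[0,0,0]],
  ],
)

```text
time: 9.1
ee_pos: [0.4484, -0.452, 0.2474]
eef_rot: [0.722, 0.691, 0.0, 0.0]
ft_force: [1.2, 0.8, -0.0]
width: 0.0873
```

```bash
python3 go.py .45 -.45 .25 1.52; python3 - <<'E'
from bench import r
import cv2,numpy as np
I=[]
for n in("top","side"):
    c=r.camera(n); np.savez(f"{n}6.npz",**c)
    I.append(cv2.resize(c["pixels"][145:220,220:300],None,fx=5,fy=5,interpolation=0))
    if n=="top":cv2.imwrite("pics/full6.png",c["pixels"])
cv2.imwrite("pics/z6.png",np.hstack(I))
E
```

```text
t 9.1 pos [ 0.4484 -0.452   0.2474] yaw 1.5268 w 0.0873 F [ 1.2  0.8 -0. ] T [ 0.   -0.09 -0.02]
q [ 0.91  0.36 -0.26  1.38  0.09  1.41  0.61]
shift [ 0.0021  0.0015 -0.0025] turn [0.0008 0.0002 0.0068]
```

View pics/z6.png

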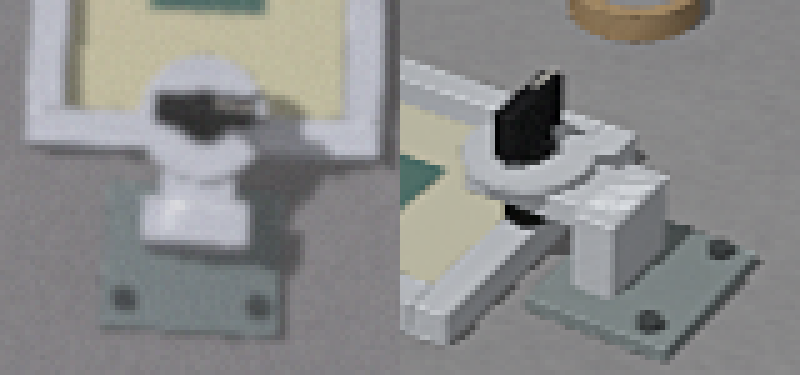

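View pics/full6.png

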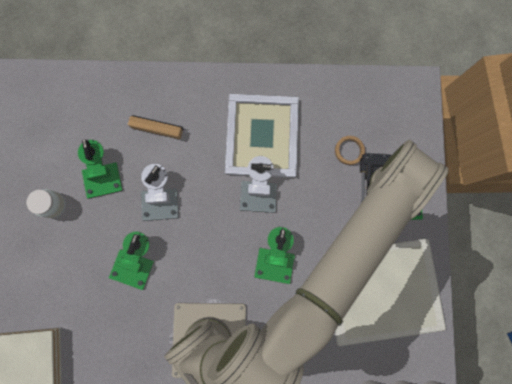

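The bar stands square across the arm, with the pointer to the right at top (273,166). The screen and spare clamp look unmoved. One quick numeric check before handing in.

```bash
python3 - <<'E'
from h import *
a=load("top0.npz")["pixels"];b=load("top6.npz")["pixels"]
for n,(y0,y1,x0,x1) in dict(screen=(90,150,222,303),spare=(160,225,138,184)).items():
    g=lambda i:np.float32(cv2.cvtColor(i[y0:y1,x0:x1],6)); print(n,cv2.phaseCorrelate(g(a),g(b)))
c=load("top6.npz");T=lambda x,y:(220+x/5-.5,145+y/5-.5)
p=onz(c,*T(218,101),.117);q=onz(c,*T(262,104),.117);d=q-p;print("pointer yaw",np.arctan2(d[1],d[0]))
from bench import r
s=r.read_state();print(abs(s["joint_vel"]).max());r.close_job()
E
```

```text
screen ((0.5485594486222567, -0.022411358660423986), 0.9926270218052491)
spare ((-0.025583101132991004, 0.00895841067600145), 0.9542124078229621)
pointer yaw -1.6259099418534728
0.017998204154255407
the job is handed in; nothing more can be done
```

I gripped the black bar knob on the clamp holding the screen and turned it about 1.06 rad clockwise. I then let go, backed the arm clear and handed the job in at about 9 s of the 38 s allowed.

**Knob angle:** the last pictures show the bar square across the clamp's arm. The pointer was at −1.626 rad, against about −1.62 expected for the first-click notch.

**What stayed put:** between the first and last top views the screen moved about 0.5 pixel (under 2 mm). The empty clamp's knob moved about 0.03 pixel, which is effectively nothing. The hand was clear of everything at the end, and the last wrist force readings were about 1 N.

**What I couldn't confirm:** the wrist torque readings were too noisy to show the click. That it clicked once rests on the measured hand and pointer angles only. My two measurements of the clamp's direction differed by about 1°, far less than the roughly 0.19 rad of margin.

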